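Draw up a cam-locked board joint with a flat-blade driver

TASK

A plywood board hangs loose on its bolt and dowels at the edge of the clamped panel. Take the square-handled screwdriver from its block, seat its blade in the slot of the cam disc and turn the disc clockwise until the board is drawn up snug and firm against the dark wooden lipping - stop when you feel it go tight, do not force it. Then put the screwdriver back in its own block, upright and all the way down, and leave the other things on the bench where they are.

Things in the scene. Friction and masses are not known exactly. Their poses are not given: they have to be found in the camera images.
- cam (a joint): the cam disc's turn in rad, growing clockwise seen from above: starts at 0 to 0.15, hard stop 1.75. Its spiral meets the bolt's head at 0.2 to 0.6, then draws in the board 6.5 mm per rad. It comes tight somewhere between 0.55 and 1.45; only rising torque tells. Turning takes 0.1 to 0.18 N m until then; firm at about 0.25 N m on the driver, forced above 0.35 N m. It stays where it is left.
- cam_slot (a point): the centre of the floor of the slot in the cam disc. The disc is bare metal, 44 mm across, let flush into the panel's top face (36 mm above the bench). The slot is 20 mm long, 5 mm wide and 8 mm deep, straight, through the disc's centre; x lies along the slot, z points up (the disc's turning axis).
- panel: the fixed plywood panel, 95 x 150 x 36 mm, clamped flat on the bench. Origin: on the bench under the disc's axis; x points towards the board, z up. Its jointing edge is 35 mm from the origin along x; two toggle clamps (up to 56 mm high) hold its rear corners.
- lipping: the strip of dark hardwood along the panel's jointing edge, 150 mm long, 34 mm high, which stands 1 to 5 mm out of the edge. Origin: on the bench at the middle of its outer face; x points to the board.
- board: the loose plywood board, 95 x 150 x 36 mm, about 0.3 to 0.5 kg, flat on the bench beyond the panel. Origin: on the bench at the middle of its jointing face; x points away from the panel. A barrel-headed steel bolt and two dowels stick out of this face into the panel and keep it in line; the starting gap to the lipping is 1.5 to 7 mm.
- driver_grip (a point): the middle of the screwdriver's handle: square, dark wood, 24 x 24 mm, 60 mm long, with a 34 mm round steel flange (4 mm thick) below it, whose underside is 34 mm below this point. x lies along the blade's width and square to two of the handle's flats, y square to the other two; z along the handle, up at the start.
- driver_tip (a point): the middle of the end of the screwdriver's blade, 84 mm below driver_grip along the driver's axis, same axes. The blade is 16 mm wide (x), 3 mm thick (y) and 14 mm long; the round shank above it is 8 mm across, up to the flange 50 mm above the tip.
- stand_hole0 (a point): the centre of the hole's mouth in the top of the screwdriver's own fixed wooden block (62 x 62 mm, 58 mm high). The hole is square, 22 x 22 mm, right through; the driver stands in it with its flange on the block's top, tip 50 mm below the mouth. An identical block on the other side holds the awl; which side is which differs each time.
- awl: bystander: a round-handled awl with a brass flange, standing in the other block; its handle's top is 118 mm above the bench
- gouge: bystander: a turning gouge, 325 mm long, lying far back on the bench
- bowl: bystander: a turned wooden bowl, 124 mm across, 50 mm high
- mallet: bystander: a carver's mallet standing on its head, 200 mm high
- wax_tin: bystander: a flat metal tin, 76 mm across, 45 mm high
- blank: bystander: a round wooden spindle blank, 48 mm thick, 150 mm long, lying down
- bench_hook: bystander: a small L-shaped wooden bench hook, 100 x 50 x 40 mm
Mind the look-alikes: they are no part of the job. What is shaped like the part that bears driver_grip but blue is not meant.

How it is judged:
On the way, in this order (a step that is already met when the one before it is completed fails the run):
1. the blade is seated in the cam disc's slot (horizontal distance between driver_tip and cam_slot below 0.005 m and z of driver_tip in the frame of cam_slot below 0.004 m and contact force between driver and cam above 0.3 N), for 0.1 s.
2. the disc is turned with the driver until the board is drawn firmly against the lipping (horizontal distance between driver_tip and cam_slot below 0.005 m and z of driver_tip in the frame of cam_slot below 0.004 m and value of joint cam above 0.45 rad and contact force between board and lipping above 4 N), for 0.2 s.
3. the screwdriver stands back in its own block (horizontal distance between driver_tip and stand_hole0 below 0.009 m and z of driver_tip in the frame of stand_hole0 below -0.045 m and angle between driver_tip's own z axis and vertical below 0.12 rad), for 0.2 s.
At the end, for the whole second after the job is handed in: The board is flat against the lipping (within 1.5 mm, 0.04 rad), clamped by the cam (past 0.45 rad) with over 3 N and at rest; the screwdriver stands released and still in its own block, tip over 45 mm below the mouth, within 9 mm of its middle, upright within 0.12 rad (all of step 3 and value of joint cam above 0.45 rad and contact force between board and lipping above 3 N and x of board in the frame of lipping below 0.0015 m and angle between the x axis of board and the x axis of panel, either way round below 0.04 rad and linear speed of driver below 0.02 m/s and linear speed of board below 0.01 m/s); the robot touches nothing.
It fails at once if the joint is forced: the board is squeezed against the lipping with more than 45 N (contact force between board and lipping above 45 N).
It fails at once if the fingers push the cam disc instead of the screwdriver (contact force between the fingers and cam above 2 N).
It fails at once if a bystander is moved by more than 40 mm (distance of any of awl, gouge, bowl, mallet, wax_tin, blank, bench_hook from where it was at the start of the episode above 0.04 m).
It also fails if it takes over 64 s, if anything falls off the work surface, if the arm or the gripper's body presses on something with over 40 N, if the wrist force passes 120 N, or if a joint passes its speed limit or range.

ROBOT

A 6-joint arm with a two-finger parallel gripper is mounted at the origin on the work surface. World frame = base frame: x ahead of the robot, y to its left, z up, the work surface at z = 0. Lengths are in m, angles in rad, forces in N, time in s.
With the tool pointing down it reaches from about 0.375 to 0.75 m from the base axis. Payload 9 kg.
Tool frame: the origin (TCP) lies at the very end of the fingers, on their centre line; the grasp point (between the pads) lies 19 mm behind it (bot.tcp_to_grasp is the distance from the TCP to the grasp point, in m); z points along the fingers, y is the line along which they close (so a half turn about z gives the same grasp; the last joint's range is limited). The gripper opens to 85 mm and grips with 20 to 120 N. Pads are 22 mm wide; open, the fingers measure 114 mm over their backs; the gripper's body (76 mm by 85 mm) begins 54 mm behind the grasp point. The pads swing forward as they close: fully open they stand 13 mm farther back than shut.
Start: joints at [0.931, 0.104, 0.097, 1.564, 0, 1.353], TCP at [0.246, 0.547, 0.231] pointing down, gripper open.
Joint ranges: [-2.99, 2.99], [-0.84, 1.86], [-1.1, 1.16], [-1.84, 2.11], [-1.51, 1.56], [-3.14, 3.14]. Speed limits (rad/s): [2.22, 2.22, 2.57, 3.14, 3.14, 3.14].

INTERFACE

Orientations are given as [roll, pitch, yaw] about the fixed x, y, z axes, in that order (R = Rz(yaw) Ry(pitch) Rx(roll)).
In Python, from plant import bot, imaging gives the robot as it stands.
- The arm moves only by the tool arm_command, never from a script. Its argument "plan" is a list of rows, each a list of 3 entries, a list of its own where there are three numbers: the closure in counts, from 0 (fully open) to 255 (shut), then the shift along the tool's x, y, z in mm, then the turn, a rotation vector about the tool's x, y, z in rad. In form: [[jaw, [dx, dy, dz], [rx, ry, rz]], ...]. A call has 1 to 5 rows; each row shifts and turns the commanded pose from where the row before left it, along the tool's axes as they then stand; what a row does not reach is not made up. A row lasts 1/12 s, in which the tool goes at most 41.7 mm and 7.16 degrees, less where a joint would pass 70% of its speed; a pose out of reach is approached as far as the arm can. A call with a gripper value outside its range is refused whole. The fingers move at their own pace and stop on an object; the grip force is fixed at half the most. Time passes only in rows, so rows that do not move let the fingers close. It gives the time, the measured TCP pose, the force, the opening and the grip force at its end, in the units of the state.
- bot.state(): the state, without advancing time (a new reading comes with each control period).
- imaging.capture(name): name is "scene" or "top" or "wrist"; returns the picture (420x560x3 uint8, red, green, blue); there is no depth.
- imaging.camera_params(name): a dict with "fovy" (degrees; the focal length in pixels is half the picture's height over the tangent of half this angle, whatever the lens; pixels are square), "cx", "cy" (the principal point, pixels), "distortion" ([k1, k2, p1, p2, k3] as OpenCV has them; the pictures are not rectified), "eye" and "attitude" of the camera in the world. Camera axes: x right, y down, z forward; pixel columns grow to the right and rows downward; lengths in m; the calibration is good to about 2 mm. A picture is of the moment at which its call begins: read the wrist's pose just before it. camera_params takes no time and is no camera call; for the wrist camera it gives the pose at the moment of the call.
- bot.finish_job(): hands the job in; it is judged then, once.
Trained networks look in the newest picture that a camera, given by its name, has taken for a name from the list of things; names that differ only in an ending like _2 or _b are one class to them, and where a whole thing is asked for, a point or a joint stands for the part that bears it (a point fixed in the world has none). Each returns a list of dicts, best first, with "conf" (0 to 1); they miss things now and then, are a little off and sometimes report something else, mostly with a low value. They report only what shows in the picture. A call takes as long as a camera call. They do not tell look-alikes from the thing itself.
- imaging.silhouettes(name, camera): "pixels" (420x560 bool, what is visible of it) and "box" ([left, top, right, bottom] in pixels, round what is visible of it).
The state is a dict: "time_s": time; "joint_pos": joint angles; "joint_vel": joint speeds; "tau": joint torques, N m; "ee_pos": TCP position; "orientation": TCP orientation; "ft_force": force on the tool from outside, world axes, zero at the start; "wrist_torque": the same for the moment, N m; "finger_gap": finger opening in m; "grasp_force": force on a finger pad.
Only numpy, scipy, OpenCV 4.12 (cv2) and the standard library are available. Lean on these libraries where they do the work, as an engineer would, in place of code of your own. Each camera call takes 0.05 s, during which the arm holds its last target. There are 200 camera calls.

## Working session

There is one attempt and no reset: what is moved stays moved. The work goes in short steps, Python scripts to look and compute and a tool call to move; the robot and the scene stay as the last step left them, time stands still between calls to the robot, and variables do not carry over. Pictures are saved under pics/ and viewed, at most 10 in all, crops included, and the job is handed in when it is done.

Besides the shell and the picture viewer there is one more tool, called after "Call:" as name([rows], argument=value, ...), one row to a line, values as JSON. arm_command: Moves the arm, as the interface text tells. Its arguments: {"type":"object","properties":{"plan":{"type":"array","items":{"type":"array"}}},"required":["plan"]}

```bash
mkdir -p pics; ls; cat > h.py <<'E'
import numpy as np, cv2
from scipy.spatial.transform import Rotation as R
from plant import bot, imaging
def cam(n):
    p=imaging.camera_params(n); f=210/np.tan(np.radians(p["fovy"])/2)
    K=np.array([[f,0,p["cx"]],[0,f,p["cy"]],[0,0,1]]); return p,K,np.array(p["distortion"],float)
def rot(p):
    a=np.array(p["attitude"],float)
    return a if a.shape==(3,3) else R.from_euler('xyz',a).as_matrix()
def ray(n,uv,z,c=None):
    p,K,d=c or cam(n)
    u=cv2.undistortPoints(np.array(uv,float).reshape(-1,1,2),K,d)[:,0]
    v=np.c_[u,np.ones(len(u))]@rot(p).T; e=np.array(p["eye"])
    return e+v*((z-e[2])/v[:,2])[:,None]
def proj(n,X,c=None):
    p,K,d=c or cam(n); r=rot(p).T
    return cv2.projectPoints(np.array(X,float).reshape(-1,1,3),cv2.Rodrigues(r)[0],-r@np.array(p["eye"]),K,d)[0][:,0]
def save(n,im): cv2.imwrite(f"pics/{n}.png",im[:,:,::-1])
E
python3 - <<'E'
from h import *
for n in("top","scene"):
    im=imaging.capture(n); save(n,im); p=imaging.camera_params(n); print(n,p)
    for t in("driver_grip","cam","stand_hole0","awl","board","panel","lipping"):
        try:
            for s in imaging.silhouettes(t,n)[:3]:
                ys,xs=np.nonzero(s["pixels"]); print(t,round(s["conf"],2),s["box"],xs.mean().round(1),ys.mean().round(1))
        except Exception as e: print(t,e)
print(bot.state())
E
```

```text
pics
top {'fovy': 51.9042299850604, 'cx': 281.5589320521872, 'cy': 212.42203997032004, 'distortion': array([0.02903312, 0.        , 0.        , 0.        , 0.        ]), 'eye': array([ 0.38084005, -0.02877781,  1.4545477 ]), 'attitude': array([-3.02234431e+00,  1.81583153e-03, -1.54320017e+00])}
driver_grip 0.55 [355.7, 209.0, 369.0, 214.9] 362.3 211.6
driver_grip 0.48 [362.3, 235.5, 377.6, 249.0] 368.1 241.4
cam 0.72 [274.5, 217.9, 289.9, 232.6] 282.2 225.8
stand_hole0 0.88 [348.3, 203.5, 371.4, 223.3] 359.0 213.9
board 0.86 [247.0, 179.7, 299.1, 222.5] 273.8 201.3
board 0.61 [181.5, 213.3, 190.3, 226.1] 185.7 220.2
panel 0.85 [260.7, 210.1, 315.4, 267.5] 285.0 232.9
lipping 0.37 [260.3, 211.4, 301.8, 225.6] 293.2 210.5
scene {'fovy': 48.63284731129759, 'cx': 284.27639836860754, 'cy': 211.47909186038328, 'distortion': array([0.01549656, 0.        , 0.        , 0.        , 0.        ]), 'eye': array([ 1.03634874, -0.68234981,  0.99400315]), 'attitude': array([-2.40557865,  0.01805677,  0.59153976])}
driver_grip 0.88 [173.9, 260.7, 190.6, 285.4] 181.4 272.9
driver_grip 0.77 [208.5, 27
[... 543 characters left out ...]
2, 250.0] 277.5 223.0
{'time_s': 0.8, 'joint_pos': array([9.31274058e-01, 1.04074879e-01, 9.73656624e-02, 1.56391701e+00,
       6.63084938e-06, 1.35308955e+00]), 'joint_vel': array([ 0.00081921, -0.00117976, -0.00025997, -0.00324209, -0.00053476,
       -0.00135812]), 'tau': array([-1.62354834e-03, -5.56725526e+01,  5.03740668e+01,  8.33176291e-04,
       -5.21673883e-04, -1.58647794e-05]), 'ee_pos': array([0.24567474, 0.54745321, 0.23138157]), 'orientation': array([3.14142514e+00, 3.02648121e-05, 2.71977716e+00]), 'ft_force': array([-0.52454765, -0.52002186,  0.39372305]), 'wrist_torque': array([ 0.00123672,  0.00397168, -0.00053861]), 'grasp_force': 0.0, 'finger_gap': 0.08516643661882276}
```

```bash
python3 - <<'E'
from h import *
a=cv2.imread("pics/top.png")[150:300,160:400]; b=cv2.imread("pics/scene.png")[120:320,150:360]
cv2.imwrite("pics/both.png",np.vstack([cv2.resize(a,(480,300),interpolation=3) if 0 else cv2.resize(a,(760,475))[:, :760]])); cv2.imwrite("pics/sc.png",cv2.resize(b,(630,600),interpolation=cv2.INTER_CUBIC))
print(ray("top",[[359,213.9],[360,212]],.058),ray("top",[[362.3,211.6],[368,241.4]],.11)[:, :2],ray("top",[[282.2,225.8]],.036))
print(ray("scene",[[216.5,281.7],[181.4,272.9],[260.5,267.9]],.098),ray("scene",[[263.9,219]],.036))
E
```

```text
[[ 0.55009331 -0.27368715  0.058     ]
 [ 0.55641173 -0.27689576  0.058     ]] [[ 0.55133456 -0.27484078]
 [ 0.45848543 -0.29297656]] [[ 0.50629828 -0.02485351  0.036     ]]
[[ 0.56096026 -0.28261804  0.098     ]
 [ 0.47663795 -0.30861191  0.098     ]
 [ 0.6230327  -0.19616374  0.098     ]] [[ 0.5066019  -0.02510798  0.036     ]]
```

View pics/both.png

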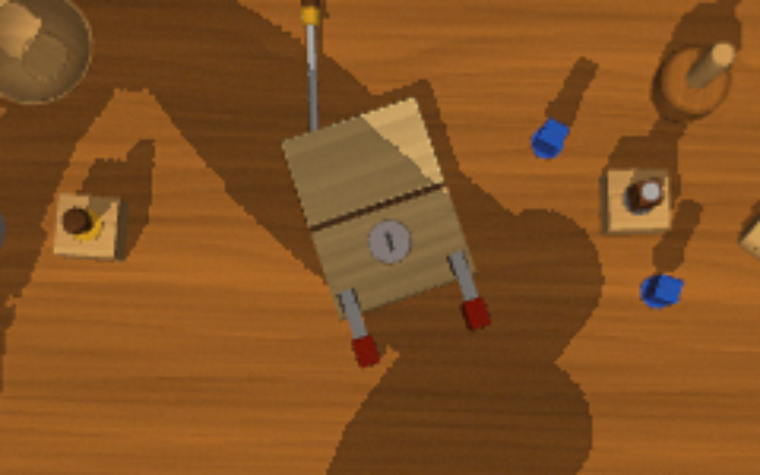

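View pics/sc.png

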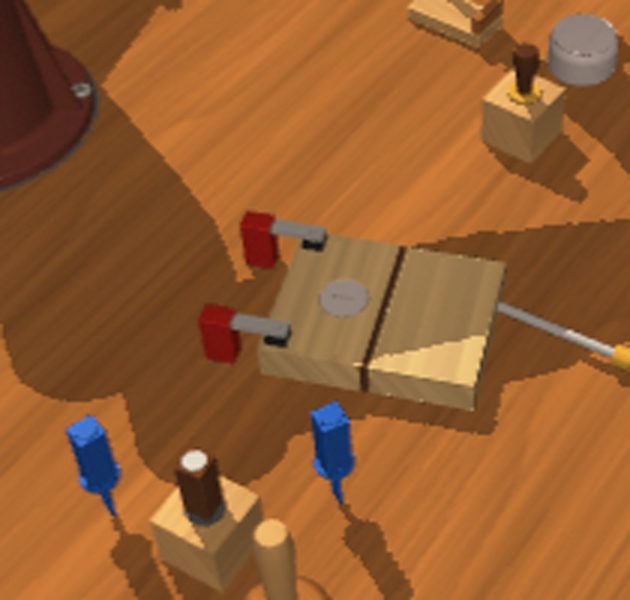

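The driver stands in the right-hand block at about (0.555, -0.28), and its handle has a pale top. The two blue look-alikes are beside it. The cam is at about (0.506, -0.025), and the awl is in the left block. I'm moving to hover over the driver.

Call:
arm_command([
  [0,[-15,-15,-1],[0,0,0]],
  [0,[-25,-25,-1],[0,0,0]],
  [0,[-25,-25,-1],[0,0,0]],
  [0,[-25,-25,-1],[0,0,0]],
  [0,[-25,-25,-1],[0,0,0]],
])

```text
time_s: 1.22
ee_pos: [0.3036, 0.3941, 0.2363]
orientation: [3.141, 0.0, 2.72]
ft_force: [0.7, -0.4, -0.4]
finger_gap: 0.0859
grasp_force: 0.0
```

Call:
arm_command([
  [0,[-25,-25,-1],[0,0,0]],
  [0,[-25,-25,-1],[0,0,0]],
  [0,[-25,-25,-1],[0,0,0]],
  [0,[-25,-25,-1],[0,0,0]],
  [0,[-25,-25,-1],[0,0,0]],
])

```text
time_s: 1.63
ee_pos: [0.3666, 0.2287, 0.2416]
orientation: [3.141, 0.001, 2.72]
ft_force: [0.8, -0.1, -0.3]
finger_gap: 0.0853
grasp_force: 0.0
```

Call:
arm_command([
  [0,[-25,-25,-1],[0,0,0]],
  [0,[-25,-25,-1],[0,0,0]],
  [0,[-25,-25,-1],[0,0,0]],
  [0,[-25,-25,-1],[0,0,0]],
  [0,[-25,-25,-1],[0,0,0]],
])

```text
time_s: 2.05
ee_pos: [0.4296, 0.0632, 0.2466]
orientation: [3.141, 0.001, 2.72]
ft_force: [0.1, 0.8, -0.3]
finger_gap: 0.0855
grasp_force: 0.0
```

Call:
arm_command([
  [0,[-25,-25,-1],[0,0,0]],
  [0,[-25,-25,-1],[0,0,0]],
  [0,[-25,-25,-1],[0,0,0]],
  [0,[-25,-25,-1],[0,0,0]],
  [0,[-25,-25,-1],[0,0,0]],
])

```text
time_s: 2.47
ee_pos: [0.4924, -0.1021, 0.2515]
orientation: [3.141, 0.001, 2.719]
ft_force: [1.4, 0.7, 1.1]
finger_gap: 0.085
grasp_force: 0.0
```

Call:
arm_command([
  [0,[-25,-25,-1],[0,0,0]],
  [0,[-25,-25,-1],[0,0,0]],
  [0,[-25,-25,-1],[0,0,0]],
  [0,[-15,-15,-1],[0,0,0]],
  [0,[-5,-5,0],[0,0,0]],
])

```text
time_s: 2.88
ee_pos: [0.5403, -0.2289, 0.2546]
orientation: [-3.141, -0.0, 2.717]
ft_force: [0.2, -0.5, 0.4]
finger_gap: 0.0855
grasp_force: 0.0
```

```bash
python3 - <<'E'
from h import *
s=bot.state(); im=imaging.capture("wrist"); save("w1",im); p=imaging.camera_params("wrist"); print(s["time_s"],s["ee_pos"],s["orientation"],s["joint_pos"]); print(p)
r=R.from_euler('xyz',s["orientation"]); print("cam in tool",r.inv().apply(p["eye"]-s["ee_pos"]))
for t in("driver_grip","stand_hole0"):
    for q in imaging.silhouettes(t,"wrist")[:3]: print(t,q["conf"],q["box"])
E
```

```text
2.8833 [ 0.54028436 -0.22892922  0.25460322] [-3.14128819e+00 -1.74047132e-04  2.71718762e+00] [-6.23310567e-01  7.03903973e-02  1.04118521e-01  1.60463490e+00
 -3.32853499e-04 -1.98905543e-01]
{'fovy': 64.78877246427905, 'cx': 282.0511049838385, 'cy': 208.29247376185901, 'distortion': array([-0.07727098,  0.        ,  0.        ,  0.        ,  0.        ]), 'eye': array([ 0.47342946, -0.19831278,  0.3969464 ]), 'attitude': array([2.85246896e+00, 2.57778357e-04, 1.14580728e+00])}
cam in tool [ 0.07355576  0.00032751 -0.14233048]
driver_grip 0.92 [352.3, 202.8, 446.9, 232.1]
driver_grip 0.79 [206.6, 108.1, 311.9, 143.0]
driver_grip 0.58 [220.9, 197.8, 263.7, 250.6]
stand_hole0 0.82 [208.3, 167.7, 284.8, 237.4]
```

View pics/w1.png

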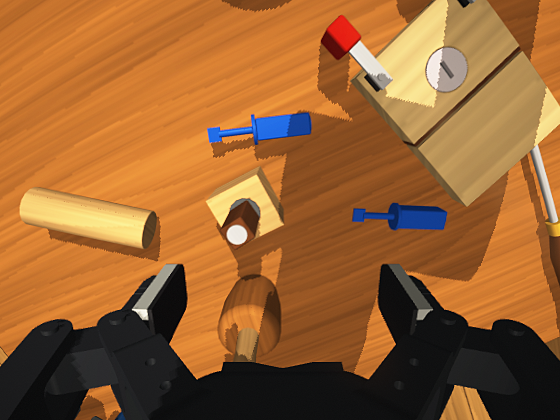

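```bash
python3 - <<'E'
from h import *
im=cv2.imread("pics/w1.png"); a=cv2.resize(im[155:255,190:300],(550,500),interpolation=3); b=cv2.resize(im[40:100,410:480],(245,210),interpolation=3)
o=np.zeros((500,800,3),np.uint8); o[:,:550]=a; o[:210,552:797]=b; cv2.imwrite("pics/z1.png",o)
print(ray("wrist",[[236,235]],.122),ray("wrist",[[207,202],[265,168],[284,215],[227,240]],.058),ray("wrist",[[446,69]],.036))
E
```

```text
[[ 0.55335143 -0.27682571  0.122     ]] [[ 0.5255935  -0.30721029  0.058     ]
 [ 0.51803378 -0.23521563  0.058     ]
 [ 0.57264035 -0.2381611   0.058     ]
 [ 0.57325853 -0.30743205  0.058     ]] [[ 0.50271789 -0.02099016  0.036     ]]
```

View pics/z1.png

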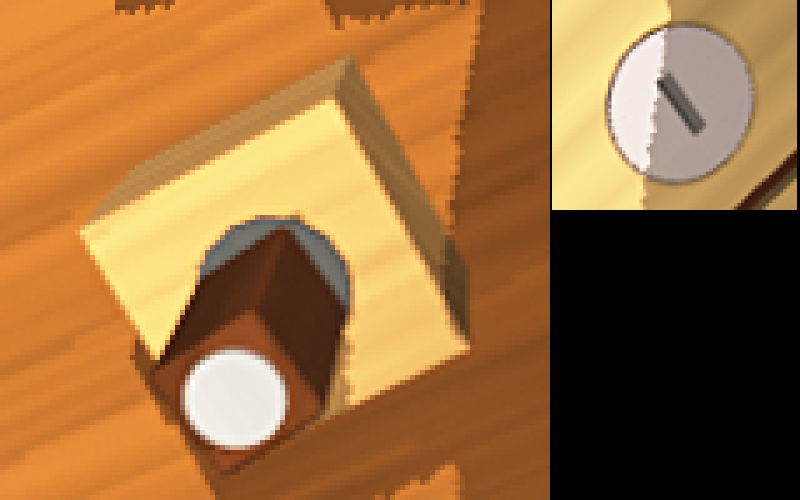

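The zoomed view shows the square handle with its white-dotted top at about (237,235), and the flange on the block. The cam slot runs from (441,63) to (452,77).

```bash
python3 - <<'E'
from h import *
c=ray("wrist",[[220.4,228.6],[240.4,216.6],[256,236.6],[235,249.4]],.122)
e=np.diff(np.r_[c,c[:1]],axis=0); print(c,np.degrees(np.arctan2(e[:,1],e[:,0])),np.linalg.norm(e,axis=1),c.mean(0))
b=ray("wrist",[[206,201.4],[256.4,174.6],[283.6,225]],.058); e=np.diff(b,axis=0); print(np.degrees(np.arctan2(e[:,1],e[:,0])),np.linalg.norm(e,axis=1),(b[0]+b[2])/2)
s=ray("wrist",[[440.9,62.9],[452.3,77.1]],.036); d=s[1]-s[0]; print(s,np.degrees(np.arctan2(d[1],d[0])),np.linalg.norm(d))
t=ray("wrist",[[519,51],[398,178]],.036)
E
```

```text
[[ 0.54223938 -0.28678094  0.122     ]
 [ 0.53950026 -0.26557967  0.122     ]
 [ 0.56203688 -0.26119482  0.122     ]
 [ 0.56544902 -0.28390535  0.122     ]] [  97.36160072   11.01023009  -81.45550381 -172.93724089] [0.02137748 0.02295923 0.02296542 0.02338711] [ 0.55230638 -0.2743652   0.122     ]
[93.65825668  2.83094855] [0.06170558 0.06232138] [ 0.55371634 -0.27555083  0.058     ]
[[ 0.49483878 -0.02419014  0.036     ]
 [ 0.51309645 -0.01713899  0.036     ]] 21.116654797685428 0.01957194984019679
```

Call:
arm_command([
  [0,[0,0,0],[0,0,-0.11]],
  [0,[0,0,0],[0,0,-0.12]],
  [0,[0,0,0],[0,0,-0.12]],
  [0,[0,0,0],[0,0,-0.12]],
  [0,[0,0,0],[0,0,-0.1]],
])

```text
time_s: 3.45
ee_pos: [0.5397, -0.224, 0.2558]
orientation: [3.142, 0.0, -2.985]
ft_force: [0.4, -1.4, 0.1]
finger_gap: 0.0856
grasp_force: 0.0
```

Call:
arm_command([
  [0,[-3,-24,15],[0,0,0]],
  [0,[-3,-23,25],[0,0,0]],
  [0,[0,0,35],[0,0,0]],
  [0,[0,0,20],[0,0,0]],
  [0,[0,0,0],[0,0,0]],
])

```text
time_s: 3.87
ee_pos: [0.5505, -0.2683, 0.1553]
orientation: [3.136, -0.005, -2.992]
ft_force: [-0.1, -0.2, -0.3]
finger_gap: 0.0857
grasp_force: 0.0
```

```bash
python3 - <<'E'
from h import *
s=bot.state(); im=imaging.capture("wrist"); save("w2",im); print(s["time_s"],s["ee_pos"],s["orientation"],s["joint_pos"])
print(proj("wrist",[s["ee_pos"],[.553,-.275,.122],s["ee_pos"]-[0,0,s["ee_pos"][2]-.122]]))
E
```

```text
3.8667 [ 0.55052667 -0.26830385  0.15527065] [ 3.1357612  -0.00505632 -2.99226501] [-6.66870119e-01  1.50459007e-01  9.42279644e-03  1.43747214e+00
  3.10814748e-04 -8.16184214e-01]
[[283.4363943  265.6234772 ]
 [271.01790248 242.30965181]
 [283.02601461 239.97347362]]
```

View pics/w2.png

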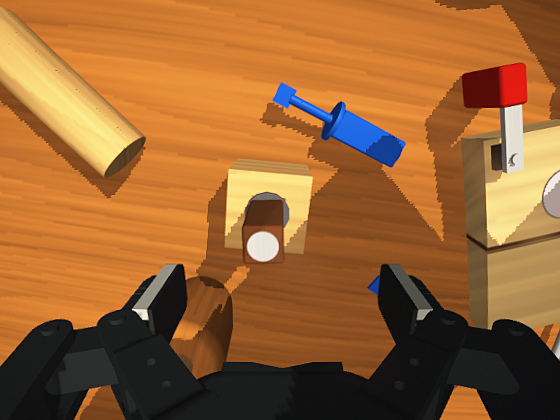

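Handle top is at (263,246), about 11 mm to the left of the tool axis and square to the fingers. I'll shift, go down and grip.

Call:
arm_command([
  [0,[-3,-11,10],[0,0,0]],
  [0,[0,0,30],[0,0,0]],
  [0,[0,0,25],[0,0,0]],
  [0,[0,0,13],[0,0,0]],
  [0,[0,0,0],[0,0,0]],
])

```text
time_s: 4.33
ee_pos: [0.5565, -0.2803, 0.081]
orientation: [3.139, -0.002, -2.992]
ft_force: [-0.0, 0.4, -0.5]
finger_gap: 0.0854
grasp_force: 0.0
```

Call:
arm_command([
  [255,[0,0,0],[0,0,0]],
  [255,[0,0,0],[0,0,0]],
  [255,[0,0,0],[0,0,0]],
  [255,[0,0,0],[0,0,0]],
  [255,[0,0,0],[0,0,0]],
])

```text
time_s: 4.75
ee_pos: [0.5578, -0.282, 0.0835]
orientation: [-3.141, 0.001, -2.993]
ft_force: [0.1, 1.9, 1.0]
finger_gap: 0.0256
grasp_force: 0.8
```

Call:
arm_command([
  [255,[0,0,0],[0,0,0]],
  [255,[0,0,0],[0,0,0]],
  [255,[0,0,0],[0,0,0]],
  [255,[0,0,0],[0,0,0]],
])

```text
time_s: 5.08
ee_pos: [0.5579, -0.2821, 0.0835]
orientation: [-3.141, 0.001, -2.993]
ft_force: [-1.4, 1.0, 6.0]
finger_gap: 0.0238
grasp_force: 59.3
```

Call:
arm_command([
  [255,[0,0,-10],[0,0,0]],
  [255,[0,0,-30],[0,0,0]],
  [255,[0,0,-35],[0,0,0]],
  [255,[0,0,-25],[0,0,0]],
  [255,[0,0,0],[0,0,0]],
])

```text
time_s: 5.5
ee_pos: [0.5593, -0.2835, 0.1895]
orientation: [-3.135, 0.006, -2.993]
ft_force: [1.6, -0.6, -0.5]
finger_gap: 0.0232
grasp_force: 58.9
```

Call:
arm_command([
  [255,[1,15,0],[0,0,0]],
  [255,[2,33,0],[0,0,0]],
  [255,[2,33,0],[0,0,0]],
  [255,[2,33,0],[0,0,0]],
  [255,[2,33,0],[0,0,0]],
])

```text
time_s: 5.92
ee_pos: [0.526, -0.1365, 0.1822]
orientation: [3.141, -0.0, -2.994]
ft_force: [1.0, 0.0, -1.0]
finger_gap: 0.0237
grasp_force: 59.2
```

Call:
arm_command([
  [255,[2,33,0],[0,0,0]],
  [255,[2,33,0],[0,0,0]],
  [255,[2,33,0],[0,0,0]],
  [255,[0,15,0],[0,0,0]],
  [255,[0,0,0],[0,0,0]],
])

```text
time_s: 6.33
ee_pos: [0.5032, -0.023, 0.1827]
orientation: [3.141, 0.0, -2.99]
ft_force: [0.0, -0.5, -0.9]
finger_gap: 0.0233
grasp_force: 59.2
```

Call:
arm_command([
  [255,[0,0,0],[0,0,0]],
])

```text
time_s: 6.42
ee_pos: [0.5039, -0.0254, 0.1825]
orientation: [-3.141, 0.0, -2.992]
ft_force: [1.6, -0.0, -0.7]
finger_gap: 0.0234
grasp_force: 59.2
```

```bash
python3 - <<'E'
from h import *
s=bot.state(); print(s["time_s"],s["ee_pos"],s["orientation"],s["joint_pos"],s["finger_gap"])
w=imaging.capture("wrist"); save("w3",w); im=imaging.capture("scene"); save("s3",im)
tip=s["ee_pos"]-[0,0,.0755]; u=proj("scene",[tip])[0]; v=proj("wrist",[tip])[0]; print(u,v)
f=lambda im,u,h:cv2.resize(im[max(0,int(u[1])-h):int(u[1])+h,int(u[0])-h:int(u[0])+h],(400,400),interpolation=3)
save("z3",np.hstack([f(im,u,40),f(w,v,75)]))
E
```

```text
6.4167 [ 0.50390371 -0.02536973  0.18253329] [-3.14123152e+00  2.93690297e-04 -2.99170365e+00] [-3.09962349e-01 -1.93797872e-01 -2.80890914e-01  1.48327983e+00
 -1.93278118e-04 -4.59851336e-01] 0.023378177656478323
[261.64518066 200.85823283] [283.62778714 219.8068866 ]
```

View pics/z3.png

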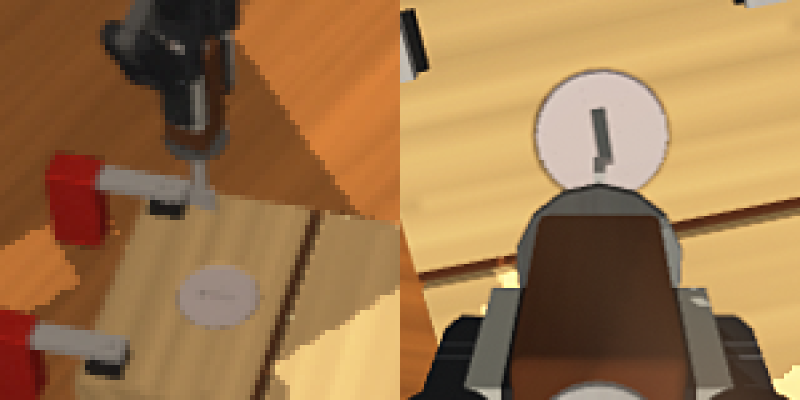

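The blade shows edge-on at about (283,210) in the wrist image, so its width lies along tool x. The slot is tilted roughly 12° from it. I'm zooming in for the exact offset.

```bash
python3 - <<'E'
from h import *
w=cv2.imread("pics/w3.png"); cv2.imwrite("pics/z4.png",cv2.resize(w[165:225,250:320],(700,600),interpolation=cv2.INTER_NEAREST))
# disc centre by fitting projected circle to disc edge from colour
c=cam("wrist")
g=w.astype(int); m=((g.max(2)-g.min(2))<30)&(g.min(2)>150); n,l,st,ce=cv2.connectedComponentsWithStats(m.astype(np.uint8))
i=l[180,283] or l[185,270]; print(st[i],ce[i])
cn=max(cv2.findContours((l==i).astype(np.uint8),cv2.RETR_EXTERNAL,cv2.CHAIN_APPROX_NONE)[0],key=len)[:,0]
cn=cn[cn[:,1]<205]
P=ray("wrist",cn,.036,c)[:,:2]
A=np.c_[2*P,np.ones(len(P))]; x=np.linalg.lstsq(A,(P**2).sum(1),rcond=None)[0]; print("disc",x[:2],"r",np.sqrt(x[2]+x[:2]@x[:2]))
E
```

```text
[ 259  171   49   44 1539] [283.38076673 192.65562053]
disc [ 0.50373505 -0.02539068] r 0.021212128439964086
```

View pics/z4.png

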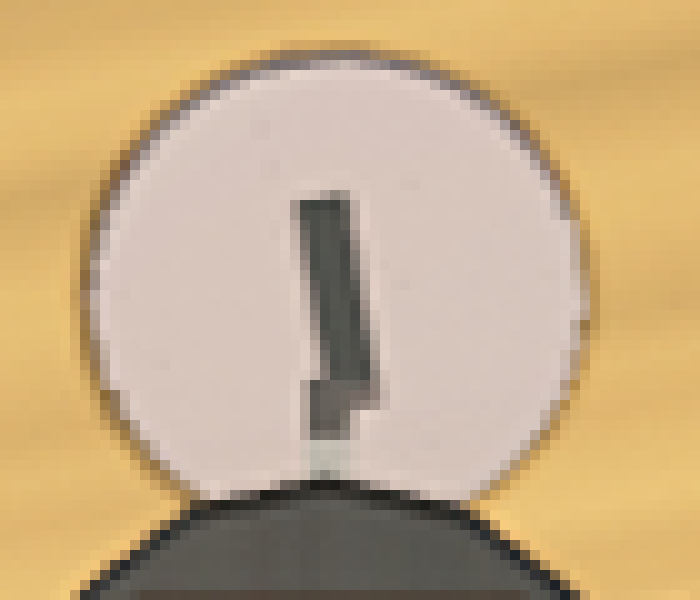

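```bash
python3 - <<'E'
from h import *
s=bot.state(); r=R.from_euler('xyz',s["orientation"])
for x in (4,8,12):
  for zt in (.0735,.0755): print(x,zt,proj("wrist",[s["ee_pos"]+r.apply([x/1e3,0,zt])]).round(1))
c=cam("wrist")
sl=ray("wrist",[[282.3,184.7],[285.6,204.5]],.036); d=sl[0]-sl[1]; print(sl,sl.mean(0),np.degrees(np.arctan2(d[1],d[0])),np.linalg.norm(d))
print(s["ee_pos"],np.degrees(s["orientation"][2]),r.inv().apply(np.r_[sl.mean(0)[:2],0]-np.r_[s["ee_pos"][:2],0]))
E
```

```text
4 0.0735 [[281.9 215.2]]
4 0.0755 [[281.9 214.3]]
8 0.0735 [[281.9 209.6]]
8 0.0755 [[281.9 208.7]]
12 0.0735 [[281.9 203.9]]
12 0.0755 [[281.9 203.1]]
[[ 0.49501801 -0.02759628  0.036     ]
 [ 0.51274039 -0.0219413   0.036     ]] [ 0.5038792  -0.02476879  0.036     ] -162.30279215406077 0.01860272882338101
[ 0.50411103 -0.02655272  0.18234022] -171.5308513658662 [-3.34278123e-05  1.79861670e-03 -4.57217743e-07]
```

Driver axis sits about +4 mm in tool x and the slot yaw is about 18°. I'll rotate, shift, go down to just above the disc and look again.

Call:
arm_command([
  [255,[0,0,5],[0,0,-0.085]],
  [255,[0,0,15],[0,0,-0.085]],
  [255,[-4,1.5,25],[0,0,0]],
  [255,[0,0,15],[0,0,0]],
  [255,[0,0,3],[0,0,0]],
])

```text
time_s: 6.93
ee_pos: [0.5058, -0.0238, 0.1161]
orientation: [3.139, -0.004, -2.825]
ft_force: [-0.2, -0.6, -2.4]
finger_gap: 0.0232
grasp_force: 59.1
```

Call:
arm_command([
  [255,[0,0,0],[0,0,0]],
  [255,[0,0,0],[0,0,0]],
  [255,[0,0,0],[0,0,0]],
])

```text
time_s: 7.18
ee_pos: [0.508, -0.0239, 0.1207]
orientation: [-3.141, 0.002, -2.824]
ft_force: [0.6, 1.5, -0.5]
finger_gap: 0.0235
grasp_force: 59.1
```

```bash
python3 - <<'E'
from h import *
s=bot.state(); p=cam("wrist"); w=imaging.capture("wrist"); save("w5",w); r=R.from_euler('xyz',s["orientation"]); print(s["ee_pos"],s["orientation"],s["ft_force"],s["wrist_torque"])
u=proj("wrist",[s["ee_pos"]+r.apply([.004,0,.0755])],p)[0].astype(int); print(u)
cv2.imwrite("pics/z5.png",cv2.resize(w[u[1]-45:u[1]+15,u[0]-40:u[0]+40,::-1],(800,600),interpolation=cv2.INTER_NEAREST))
E
```

```text
[ 0.50804785 -0.02385704  0.12069856] [-3.14056881e+00  1.51864238e-03 -2.82406253e+00] [ 0.60428105  1.45857701 -0.48113272] [-0.01048888 -0.02536309  0.01588786]
[281 214]
```

View pics/z5.png

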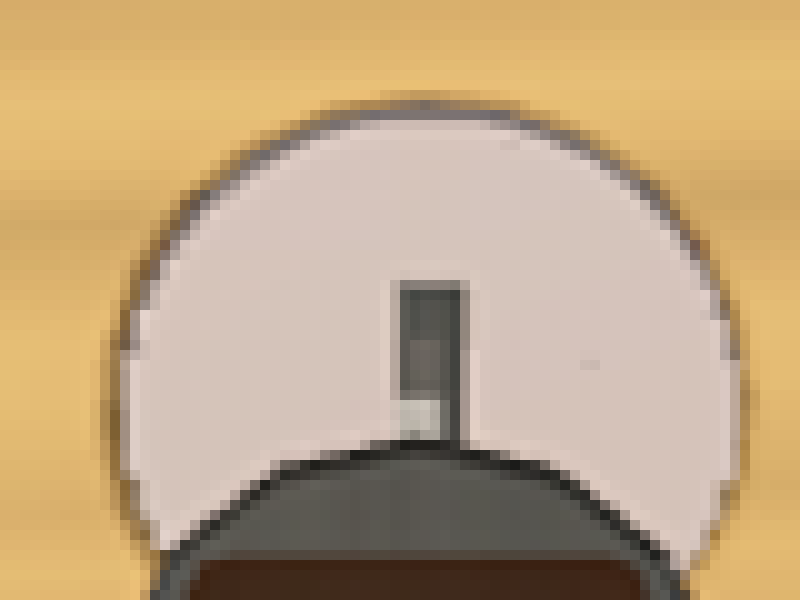

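```bash
python3 - <<'E'
from h import *
s=bot.state(); r=R.from_euler('xyz',s["orientation"]); tz=s["ee_pos"][2]-.0755; print(tz,s["ee_pos"])
for z,row in((tz,202.5),(.036,197.5),(tz,203.5)): print(z,row,r.inv().apply(ray("wrist",[[283.1 if z!=.036 else 284.1,row]],z)[0]-s["ee_pos"])*1e3)
# disc centre
w=cv2.imread("pics/w5.png"); g=w.astype(int); m=((g.max(2)-g.min(2))<30)&(g.min(2)>150); n,l,st,ce=cv2.connectedComponentsWithStats(m.astype(np.uint8))
i=l[190,270]; cn=max(cv2.findContours((l==i).astype(np.uint8),cv2.RETR_EXTERNAL,cv2.CHAIN_APPROX_NONE)[0],key=len)[:,0]; cn=cn[cn[:,1]<210]
P=ray("wrist",cn,.036)[:,:2]; x=np.linalg.lstsq(np.c_[2*P,np.ones(len(P))],(P**2).sum(1),rcond=None)[0]; print("disc",x[:2],np.sqrt(x[2]+x[:2]@x[:2]),r.inv().apply(np.r_[x[:2],0]-s["ee_pos"]*[1,1,0])*1e3)
E
```

```text
0.04519248027767982 [ 0.50807962 -0.02375052  0.12069248]
0.04519248027767982 202.5 [12.39380784  0.94377144 75.47882286]
0.036 197.5 [13.50959036  1.67929234 84.66867498]
0.04519248027767982 203.5 [11.6835651   0.94384791 75.47998445]
disc [ 0.49660362 -0.02621875] 0.014953838737494039 [11.67262106  1.24102808 -0.02047749]
```

Blade and slot are parallel, and the blade needs about 0.7 mm of tool +y. I'm inserting it.

Call:
arm_command([
  [255,[-0.4,0.7,3],[0,0,0]],
  [255,[0,0,4],[0,0,0]],
  [255,[0,0,3],[0,0,0]],
  [255,[0,0,2],[0,0,0]],
  [255,[0,0,0],[0,0,0]],
])

```text
time_s: 7.65
ee_pos: [0.5071, -0.0223, 0.1066]
orientation: [3.141, -0.001, -2.823]
ft_force: [0.8, -0.8, -1.4]
finger_gap: 0.0235
grasp_force: 59.2
```

Call:
arm_command([
  [255,[0,0,2],[0,0,0]],
  [255,[0,0,1],[0,0,0]],
  [255,[0,0,0],[0,0,0]],
  [255,[0,0,0],[0,0,0]],
])

```text
time_s: 7.98
ee_pos: [0.5075, -0.0224, 0.1043]
orientation: [3.141, 0.0, -2.823]
ft_force: [-0.2, 0.3, -1.4]
finger_gap: 0.0234
grasp_force: 59.2
```

Call:
arm_command([
  [255,[0,0,1],[0,0,0]],
  [255,[0,0,0.5],[0,0,0]],
  [255,[0,0,0],[0,0,0]],
  [255,[0,0,0],[0,0,0]],
])

```text
time_s: 8.32
ee_pos: [0.5077, -0.0225, 0.1033]
orientation: [-3.141, 0.001, -2.823]
ft_force: [-0.6, -0.3, 5.3]
finger_gap: 0.0229
grasp_force: 60.0
```

```bash
python3 - <<'E'
from h import *
s=bot.state(); print(s["ee_pos"],s["ft_force"],s["wrist_torque"],s["joint_pos"])
E
```

```text
[ 0.50773521 -0.02245889  0.10334783] [-0.59313621 -0.25587482  5.32851197] [0.19894257 0.28563733 0.02084425] [-3.02134235e-01 -1.63671431e-01 -3.97974128e-01  1.33570517e+00
  1.29633370e-04 -6.20387046e-01]
```

Seated: the push is 5 N at the floor depth. Now I turn about the driver axis, starting with 0.4 rad.

Call:
arm_command([
  [255,[0,-0.3,0],[0,0,0.08]],
  [255,[0,-0.3,0],[0,0,0.08]],
  [255,[0,-0.3,0],[0,0,0.08]],
  [255,[0,0,0],[0,0,0]],
])

```text
time_s: 8.65
ee_pos: [0.508, -0.0237, 0.1033]
orientation: [-3.141, 0.001, -3.067]
ft_force: [-0.6, -2.0, 4.7]
finger_gap: 0.0236
grasp_force: 59.8
```

```bash
cat > t.py <<'E'
from h import *
s=bot.state(); print(round(s["time_s"],2),s["ee_pos"].round(4),"yaw",s["orientation"].round(3),"F",s["ft_force"].round(1),"T",s["wrist_torque"].round(3),"q6",s["joint_pos"][5].round(3),"tau6",s["tau"][5].round(3))
E
python3 t.py
```

```text
8.65 [ 0.508  -0.0237  0.1033] yaw [-3.141e+00  1.000e-03 -3.067e+00] F [-0.6 -2.   4.7] T [-0.467  0.212  0.016] q6 -0.379 tau6 1.52
```

Call:
arm_command([
  [255,[0,-0.3,0],[0,0,0.08]],
  [255,[0,-0.3,0],[0,0,0.08]],
  [255,[0,0,0],[0,0,0]],
])

```text
time_s: 8.9
ee_pos: [0.508, -0.0243, 0.1033]
orientation: [-3.141, 0.001, 3.058]
ft_force: [-1.6, -1.3, 5.2]
finger_gap: 0.0236
grasp_force: 59.9
```

```bash
python3 t.py; sleep 0; python3 t.py
```

```text
8.9 [ 0.508  -0.0243  0.1033] yaw [-3.141e+00  1.000e-03  3.058e+00] F [-1.6 -1.3  5.2] T [-0.402  0.215  0.099] q6 -0.221 tau6 1.442
8.9 [ 0.508  -0.0243  0.1033] yaw [-3.141e+00  1.000e-03  3.058e+00] F [-1.6 -1.3  5.2] T [-0.402  0.215  0.099] q6 -0.221 tau6 1.442
```

Call:
arm_command([
  [255,[0,-0.2,0],[0,0,0.05]],
  [255,[0,0,0],[0,0,0]],
  [255,[0,0,0],[0,0,0]],
])

```text
time_s: 9.15
ee_pos: [0.508, -0.0244, 0.1034]
orientation: [-3.141, 0.001, 3.012]
ft_force: [-1.1, -1.2, 5.0]
finger_gap: 0.0233
grasp_force: 59.9
```

```bash
python3 t.py
```

```text
9.15 [ 0.508  -0.0244  0.1034] yaw [-3.141e+00  1.000e-03  3.012e+00] F [-1.1 -1.2  5. ] T [-0.417  0.257  0.13 ] q6 -0.176 tau6 0.266
```

Call:
arm_command([
  [255,[0,-0.2,0],[0,0,0.04]],
  [255,[0,0,0],[0,0,0]],
])

```text
time_s: 9.32
ee_pos: [0.508, -0.0246, 0.1033]
orientation: [-3.141, 0.001, 2.971]
ft_force: [-0.5, -1.6, 4.0]
finger_gap: 0.0237
grasp_force: 60.0
```

```bash
python3 t.py
```

```text
9.32 [ 0.508  -0.0246  0.1033] yaw [-3.141e+00  1.000e-03  2.971e+00] F [-0.5 -1.6  4. ] T [-0.314  0.259  0.145] q6 -0.135 tau6 0.668
```

Call:
arm_command([
  [255,[0,-0.2,0],[0,0,0.04]],
  [255,[0,0,0],[0,0,0]],
  [255,[0,0,0],[0,0,0]],
])

```text
time_s: 9.57
ee_pos: [0.508, -0.0248, 0.1034]
orientation: [-3.141, 0.001, 2.933]
ft_force: [-0.4, -0.8, 4.9]
finger_gap: 0.0239
grasp_force: 60.0
```

```bash
python3 t.py
```

```text
9.57 [ 0.508  -0.0248  0.1034] yaw [-3.141e+00  1.000e-03  2.933e+00] F [-0.4 -0.8  4.9] T [-0.267  0.283  0.139] q6 -0.097 tau6 0.245
```

Call:
arm_command([
  [255,[0,-0.1,0],[0,0,0.03]],
  [255,[0,0,0],[0,0,0]],
  [255,[0,0,0],[0,0,0]],
])

```text
time_s: 9.82
ee_pos: [0.5079, -0.0249, 0.1034]
orientation: [-3.141, 0.001, 2.903]
ft_force: [-0.8, -0.1, 5.9]
finger_gap: 0.0234
grasp_force: 60.0
```

```bash
python3 t.py
```

```text
9.82 [ 0.5079 -0.0249  0.1034] yaw [-3.141e+00  1.000e-03  2.903e+00] F [-0.8 -0.1  5.9] T [-0.358  0.308  0.13 ] q6 -0.067 tau6 0.219
```

Call:
arm_command([
  [255,[0,-0.2,0],[0,0,0.05]],
  [255,[0,0,0],[0,0,0]],
  [255,[0,0,0],[0,0,0]],
])

```text
time_s: 10.07
ee_pos: [0.5079, -0.025, 0.1033]
orientation: [-3.141, 0.001, 2.853]
ft_force: [-1.6, -0.8, 6.2]
finger_gap: 0.0232
grasp_force: 60.0
```

```bash
python3 t.py
```

```text
10.07 [ 0.5079 -0.025   0.1033] yaw [-3.141e+00  1.000e-03  2.853e+00] F [-1.6 -0.8  6.2] T [-0.263  0.34   0.078] q6 -0.018 tau6 0.272
```

Call:
arm_command([
  [255,[0,-0.2,0],[0,0,0.04]],
  [255,[0,0,0],[0,0,0]],
  [255,[0,0,0],[0,0,0]],
])

```text
time_s: 10.32
ee_pos: [0.5078, -0.0252, 0.1034]
orientation: [-3.141, 0.001, 2.813]
ft_force: [-0.8, -0.7, 6.2]
finger_gap: 0.0234
grasp_force: 60.0
```

```bash
python3 t.py
```

```text
10.32 [ 0.5078 -0.0252  0.1034] yaw [-3.141e+00  1.000e-03  2.813e+00] F [-0.8 -0.7  6.2] T [-0.229  0.311  0.143] q6 0.022 tau6 0.256
```

Call:
arm_command([
  [255,[0,-0.2,0],[0,0,0.05]],
  [255,[0,0,0],[0,0,0]],
  [255,[0,0,0],[0,0,0]],
])

```text
time_s: 10.57
ee_pos: [0.5077, -0.0254, 0.1033]
orientation: [-3.142, 0.001, 2.763]
ft_force: [-1.3, -1.1, 5.7]
finger_gap: 0.0231
grasp_force: 60.0
```

```bash
python3 t.py
```

```text
10.57 [ 0.5077 -0.0254  0.1033] yaw [-3.142e+00  1.000e-03  2.763e+00] F [-1.3 -1.1  5.7] T [-0.161  0.315  0.128] q6 0.071 tau6 0.284
```

Call:
arm_command([
  [255,[0,-0.2,0],[0,0,0.05]],
  [255,[0,0,0],[0,0,0]],
  [255,[0,0,0],[0,0,0]],
])

```text
time_s: 10.82
ee_pos: [0.5077, -0.0255, 0.1033]
orientation: [3.142, 0.001, 2.713]
ft_force: [-0.7, -0.5, 5.1]
finger_gap: 0.0233
grasp_force: 60.0
```

```bash
python3 t.py
```

```text
10.82 [ 0.5077 -0.0255  0.1033] yaw [3.142e+00 1.000e-03 2.713e+00] F [-0.7 -0.5  5.1] T [-0.154  0.273  0.115] q6 0.121 tau6 0.286
```

```bash
python3 - <<'E'
from h import *
w=imaging.capture("wrist"); save("w6",w)
sc=imaging.capture("scene"); save("s6",sc)
a=cv2.resize(cv2.imread("pics/s3.png")[185:275,230:320],(400,400),interpolation=3); b=cv2.resize(cv2.imread("pics/s6.png")[185:275,230:320],(400,400),interpolation=3)
cv2.imwrite("pics/z6.png",np.vstack([np.hstack([a,b])]))
E
```

```text
(no output)
```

View pics/z6.png

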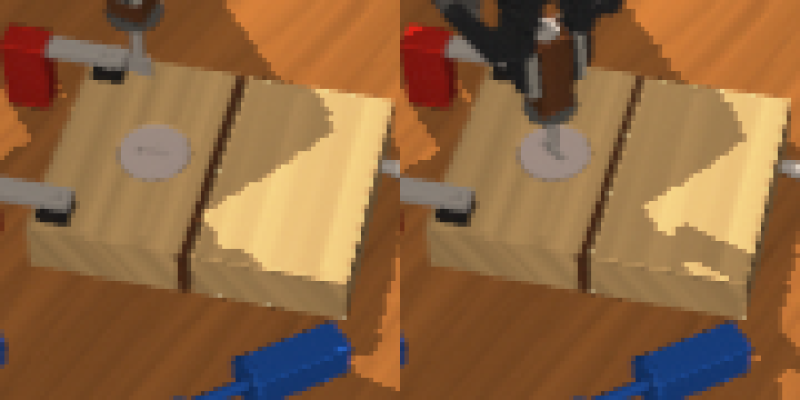

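The slot has turned with the blade. The gap at the dark lipping is small and the board has hardly moved yet, so I'm continuing in small steps.

Call:
arm_command([
  [255,[0,-0.15,0],[0,0,0.04]],
  [255,[0,0,0],[0,0,0]],
  [255,[0,0,0],[0,0,0]],
])

```text
time_s: 11.17
ee_pos: [0.5076, -0.0256, 0.1033]
orientation: [3.141, 0.001, 2.673]
ft_force: [-1.0, 0.2, 5.0]
finger_gap: 0.0236
grasp_force: 60.0
```

```bash
python3 t.py
```

```text
11.17 [ 0.5076 -0.0256  0.1033] yaw [3.141e+00 1.000e-03 2.673e+00] F [-1.   0.2  5. ] T [-0.075  0.307  0.108] q6 0.161 tau6 0.263
```

Call:
arm_command([
  [255,[0,-0.15,0],[0,0,0.04]],
  [255,[0,0,0],[0,0,0]],
  [255,[0,0,0],[0,0,0]],
])

```text
time_s: 11.42
ee_pos: [0.5075, -0.0258, 0.1034]
orientation: [3.141, 0.001, 2.633]
ft_force: [-0.7, -0.2, 4.3]
finger_gap: 0.0235
grasp_force: 60.0
```

```bash
python3 t.py
```

```text
11.42 [ 0.5075 -0.0258  0.1034] yaw [3.141e+00 1.000e-03 2.633e+00] F [-0.7 -0.2  4.3] T [-0.073  0.292  0.164] q6 0.2 tau6 0.271
```

Call:
arm_command([
  [255,[0,-0.15,0],[0,0,0.04]],
  [255,[0,0,0],[0,0,0]],
  [255,[0,0,0],[0,0,0]],
])

```text
time_s: 11.67
ee_pos: [0.5075, -0.0259, 0.1033]
orientation: [3.141, 0.001, 2.593]
ft_force: [-1.0, -0.3, 6.1]
finger_gap: 0.0231
grasp_force: 60.0
```

```bash
python3 t.py
```

```text
11.67 [ 0.5075 -0.0259  0.1033] yaw [3.141e+00 1.000e-03 2.593e+00] F [-1.  -0.3  6.1] T [-0.05   0.247  0.157] q6 0.24 tau6 0.276
```

Call:
arm_command([
  [255,[0,-0.15,0],[0,0,0.04]],
  [255,[0,0,0],[0,0,0]],
  [255,[0,0,0],[0,0,0]],
])

```text
time_s: 11.92
ee_pos: [0.5074, -0.0259, 0.1033]
orientation: [3.141, 0.001, 2.553]
ft_force: [-1.0, -0.4, 6.1]
finger_gap: 0.0234
grasp_force: 60.0
```

```bash
python3 t.py
```

```text
11.92 [ 0.5074 -0.0259  0.1033] yaw [3.141e+00 1.000e-03 2.553e+00] F [-1.  -0.4  6.1] T [0.021 0.267 0.086] q6 0.28 tau6 0.286
```

Call:
arm_command([
  [255,[0,-0.15,0],[0,0,0.04]],
  [255,[0,0,0],[0,0,0]],
  [255,[0,0,0],[0,0,0]],
])

```text
time_s: 12.17
ee_pos: [0.5073, -0.026, 0.1033]
orientation: [3.141, 0.001, 2.513]
ft_force: [-0.8, 0.4, 5.8]
finger_gap: 0.0235
grasp_force: 60.0
```

```bash
python3 t.py
```

```text
12.17 [ 0.5073 -0.026   0.1033] yaw [3.141e+00 1.000e-03 2.513e+00] F [-0.8  0.4  5.8] T [0.032 0.226 0.168] q6 0.319 tau6 0.333
```

Call:
arm_command([
  [255,[0,-0.15,0],[0,0,0.04]],
  [255,[0,0,0],[0,0,0]],
  [255,[0,0,0],[0,0,0]],
])

```text
time_s: 12.42
ee_pos: [0.5073, -0.0261, 0.1033]
orientation: [3.141, 0.001, 2.473]
ft_force: [-0.7, 0.1, 4.4]
finger_gap: 0.0233
grasp_force: 60.0
```

```bash
python3 t.py
```

```text
12.42 [ 0.5073 -0.0261  0.1033] yaw [3.141e+00 1.000e-03 2.473e+00] F [-0.7  0.1  4.4] T [0.037 0.222 0.29 ] q6 0.359 tau6 0.384
```

Torque is rising. I'm holding still and averaging.

Call:
arm_command([
  [255,[0,0,0],[0,0,0]],
])

```text
time_s: 12.5
ee_pos: [0.5073, -0.0261, 0.1033]
orientation: [3.141, 0.001, 2.473]
ft_force: [-0.8, 1.0, 5.9]
finger_gap: 0.0232
grasp_force: 60.0
```

```bash
python3 t.py
```

```text
12.5 [ 0.5073 -0.0261  0.1033] yaw [3.141e+00 1.000e-03 2.473e+00] F [-0.8  1.   5.9] T [0.084 0.254 0.272] q6 0.359 tau6 0.267
```

Call:
arm_command([
  [255,[0,0,0],[0,0,0]],
])

```text
time_s: 12.58
ee_pos: [0.5072, -0.0261, 0.1033]
orientation: [3.141, 0.001, 2.473]
ft_force: [-0.8, -0.5, 5.8]
finger_gap: 0.0231
grasp_force: 60.0
```

```bash
python3 t.py
```

```text
12.58 [ 0.5072 -0.0261  0.1033] yaw [3.141e+00 1.000e-03 2.473e+00] F [-0.8 -0.5  5.8] T [0.067 0.253 0.223] q6 0.359 tau6 0.256
```

Call:
arm_command([
  [255,[0,0,0],[0,0,0]],
])

```text
time_s: 12.67
ee_pos: [0.5073, -0.0261, 0.1033]
orientation: [3.141, 0.001, 2.473]
ft_force: [-0.9, -0.3, 6.3]
finger_gap: 0.0236
grasp_force: 60.0
```

```bash
python3 t.py
```

```text
12.67 [ 0.5073 -0.0261  0.1033] yaw [3.141e+00 1.000e-03 2.473e+00] F [-0.9 -0.3  6.3] T [0.065 0.243 0.228] q6 0.359 tau6 0.255
```

It is tight at about 0.24 N m, up from 0.135 N m free. I'm backing off within the slot play, lifting and turning back to the original yaw.

Call:
arm_command([
  [255,[0,0.25,0],[0,0,-0.06]],
  [255,[0,0,0],[0,0,0]],
  [255,[0,0,-5],[0,0,0]],
  [255,[0,0,-10],[0,0,0]],
  [255,[0,0,-15],[0,0,0]],
])

```text
time_s: 13.08
ee_pos: [0.506, -0.0256, 0.1322]
orientation: [-3.141, -0.003, 2.531]
ft_force: [0.2, -0.3, -1.3]
finger_gap: 0.0232
grasp_force: 59.5
```

Call:
arm_command([
  [255,[0,0,-20],[0,0,-0.11]],
  [255,[0,0,-20],[0,0,-0.11]],
  [255,[0,0,-15],[0,0,-0.11]],
  [255,[0,0,0],[0,0,-0.11]],
  [255,[0,0,0],[0,0,-0.11]],
])

```text
time_s: 13.5
ee_pos: [0.5077, -0.0261, 0.1898]
orientation: [-3.141, 0.002, 3.086]
ft_force: [-0.4, 0.4, -2.0]
finger_gap: 0.0233
grasp_force: 59.5
```

Call:
arm_command([
  [255,[0,0,0],[0,0,-0.11]],
  [255,[0,0,0],[0,0,-0.097]],
  [255,[0,0,0],[0,0,0]],
  [255,[0,0,0],[0,0,0]],
])

```text
time_s: 13.83
ee_pos: [0.507, -0.0259, 0.1882]
orientation: [3.142, 0.0, -2.999]
ft_force: [0.4, -0.2, -1.5]
finger_gap: 0.0237
grasp_force: 59.5
```

```bash
python3 - <<'E'
from h import *
s=bot.state(); r=R.from_euler('xyz',s["orientation"]); print(s["time_s"],s["ee_pos"],s["orientation"]); print(r.inv().apply(np.array([.5579,-.2821,.1835])-s["ee_pos"])*1e3)
w=imaging.capture("wrist"); save("w7",w)
E
```

```text
13.8333 [ 0.50703982 -0.02590968  0.18824173] [ 3.14157396e+00  1.93410498e-04 -2.99887763e+00]
[ -13.90397615 -260.81974286    4.73954477]
```

Call:
arm_command([
  [255,[-1,-15,0],[0,0,0]],
  [255,[-2,-33,0],[0,0,0]],
  [255,[-2,-33,0],[0,0,0]],
  [255,[-2,-33,0],[0,0,0]],
  [255,[-2,-33,0],[0,0,0]],
])

```text
time_s: 14.3
ee_pos: [0.5373, -0.1715, 0.188]
orientation: [-3.142, 0.0, -2.999]
ft_force: [-0.2, 0.0, -1.3]
finger_gap: 0.0233
grasp_force: 59.5
```

Call:
arm_command([
  [255,[-2,-33,0],[0,0,0]],
  [255,[-2,-33,0],[0,0,0]],
  [255,[-0.9,-33,0],[0,0,0]],
  [255,[0,-14.8,0],[0,0,0]],
  [255,[0,0,0],[0,0,0]],
])

```text
time_s: 14.72
ee_pos: [0.5583, -0.2853, 0.1871]
orientation: [-3.141, -0.001, -3.002]
ft_force: [0.5, 0.6, -1.0]
finger_gap: 0.0234
grasp_force: 59.6
```

Call:
arm_command([
  [255,[0,0,0],[0,0,0]],
  [255,[0,0,0],[0,0,0]],
  [255,[0,0,0],[0,0,0]],
])

```text
time_s: 14.97
ee_pos: [0.5586, -0.2809, 0.188]
orientation: [3.141, 0.0, -2.996]
ft_force: [-0.3, 0.2, -1.2]
finger_gap: 0.0234
grasp_force: 59.6
```

```bash
python3 - <<'E'
from h import *
s=bot.state(); r=R.from_euler('xyz',s["orientation"]); print(s["time_s"],s["ee_pos"],s["orientation"]); print(r.inv().apply(np.array([.5579,-.2821,.0835])-s["ee_pos"])*1e3)
w=imaging.capture("wrist"); save("w8",w); b=imaging.capture("scene"); save("s8",b)
u=proj("scene",[s["ee_pos"]-[0,0,.08]])[0].astype(int)
f=lambda im:cv2.resize(im,(400,400),interpolation=3)
save("z8",np.hstack([f(b[u[1]-40:u[1]+40,u[0]-40:u[0]+40]),f(w[140:260,223:343])]))
E
```

```text
14.9667 [ 0.55860162 -0.28088182  0.18799654] [ 3.14135813e+00  1.00455598e-04 -2.99611936e+00]
[  0.88129139  -1.12811422 104.4961887 ]
```

View pics/z8.png

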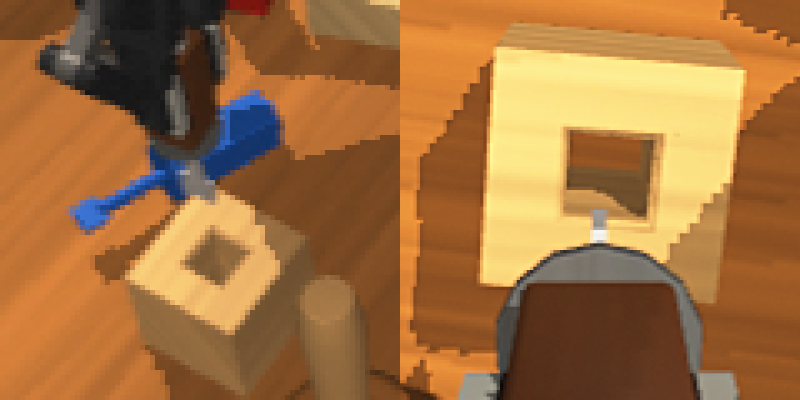

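```bash
python3 - <<'E'
from h import *
s=bot.state(); r=R.from_euler('xyz',s["orientation"])
for px in ([286.6,191.6],[286.6,178.7],[286.6,204.2]): print(r.inv().apply(ray("wrist",[px],.058)[0]-s["ee_pos"])*1e3)
E
```

```text
[  6.79029207   3.98981972 130.09506333]
[ 17.89887418   3.95606643 130.09183396]
[ -4.29843277   4.02439706 130.09828688]
```

Call:
arm_command([
  [255,[2.5,2.8,5],[0,0,0]],
  [255,[0,0,10],[0,0,0]],
  [255,[0,0,15],[0,0,0]],
  [255,[0,0,10],[0,0,0]],
  [255,[0,0,5],[0,0,0]],
])

```text
time_s: 15.48
ee_pos: [0.5547, -0.2786, 0.1402]
orientation: [3.139, -0.002, -2.996]
ft_force: [0.3, 0.6, -2.4]
finger_gap: 0.0232
grasp_force: 59.6
```

Call:
arm_command([
  [255,[0,0,10],[0,0,0]],
  [255,[0,0,15],[0,0,0]],
  [255,[0,0,15],[0,0,0]],
  [255,[0,0,10],[0,0,0]],
  [255,[0,0,3],[0,0,0]],
])

```text
time_s: 15.9
ee_pos: [0.5548, -0.2789, 0.0875]
orientation: [3.14, -0.002, -2.996]
ft_force: [-1.1, 0.6, -1.5]
finger_gap: 0.0236
grasp_force: 59.6
```

Call:
arm_command([
  [255,[0,0,3],[0,0,0]],
  [255,[0,0,0],[0,0,0]],
  [255,[0,0,0],[0,0,0]],
])

```text
time_s: 16.15
ee_pos: [0.556, -0.2798, 0.0876]
orientation: [-3.141, 0.001, -2.996]
ft_force: [0.5, -1.1, -1.3]
finger_gap: 0.0233
grasp_force: 59.6
```

Call:
arm_command([
  [255,[0,0,2],[0,0,0]],
  [255,[0,0,1.5],[0,0,0]],
  [255,[0,0,0],[0,0,0]],
  [255,[0,0,0],[0,0,0]],
])

```text
time_s: 16.48
ee_pos: [0.5558, -0.2797, 0.0835]
orientation: [-3.141, 0.0, -2.996]
ft_force: [-0.3, -0.2, -1.1]
finger_gap: 0.023
grasp_force: 59.6
```

Call:
arm_command([
  [255,[0,0,0.5],[0,0,0]],
  [255,[0,0,0],[0,0,0]],
  [255,[0,0,0],[0,0,0]],
])

```text
time_s: 16.73
ee_pos: [0.5558, -0.2797, 0.0835]
orientation: [-3.141, 0.0, -2.996]
ft_force: [-1.1, 2.0, 6.5]
finger_gap: 0.0232
grasp_force: 60.3
```

Flange is on the block (contact at 6 N). I'm opening and retreating straight up.

Call:
arm_command([
  [0,[0,0,0],[0,0,0]],
  [0,[0,0,0],[0,0,0]],
  [0,[0,0,0],[0,0,0]],
  [0,[0,0,0],[0,0,0]],
  [0,[0,0,0],[0,0,0]],
])

```text
time_s: 17.15
ee_pos: [0.5556, -0.2795, 0.0826]
orientation: [3.141, -0.0, -2.996]
ft_force: [-0.3, -0.3, 0.6]
finger_gap: 0.0815
grasp_force: 0.0
```

Call:
arm_command([
  [0,[0,0,0],[0,0,0]],
  [0,[0,0,0],[0,0,0]],
  [0,[0,0,-10],[0,0,0]],
  [0,[0,0,-25],[0,0,0]],
  [0,[0,0,-30],[0,0,0]],
])

```text
time_s: 17.57
ee_pos: [0.5546, -0.2787, 0.1472]
orientation: [3.139, -0.002, -2.996]
ft_force: [0.1, -0.3, 0.5]
finger_gap: 0.0853
grasp_force: 0.0
```

Call:
arm_command([
  [0,[0,0,-30],[0,0,0]],
  [0,[0,0,-30],[0,0,0]],
  [0,[0,0,-10],[0,0,0]],
  [0,[0,0,0],[0,0,0]],
  [0,[0,0,0],[0,0,0]],
])

```text
time_s: 17.98
ee_pos: [0.5559, -0.2798, 0.2182]
orientation: [-3.141, 0.001, -2.996]
ft_force: [-0.0, 0.1, -0.5]
finger_gap: 0.0853
grasp_force: 0.0
```

```bash
python3 - <<'E'
from h import *
s=bot.state(); p=cam("wrist"); w=imaging.capture("wrist"); save("w9",w); b=imaging.capture("scene"); save("s9",b); imaging.capture("top")
print(s["ee_pos"],s["finger_gap"])
g=w.astype(int); m=(g.min(2)>215); n,l,st,ce=cv2.connectedComponentsWithStats(m.astype(np.uint8))
for i in range(1,n):
    if st[i,4]>100: print(st[i],ray("wrist",[ce[i]],.122,p))
for q in imaging.silhouettes("driver_grip","scene")[:3]:
    ys,xs=np.nonzero(q["pixels"]); print(q["conf"],q["box"],ray("scene",[[xs.mean(),ys.mean()]],.098))
# gap evolution: difference of board far edge between s3 and s9
A=cv2.imread("pics/s3.png",0)[215:250,270:330].astype(np.float32); B=cv2.imread("pics/s9.png",0)[215:250,270:330].astype(np.float32); print(cv2.phaseCorrelate(A,B))
E
```

```text
[ 0.55592594 -0.27976657  0.21823111] 0.08528096983652166
[476 100  16  52 269] [[ 0.46744881 -0.14611794  0.122     ]]
[272 195  22  22 397] [[ 0.55148817 -0.27992611  0.122     ]]
0.95 [266.1, 262.3, 309.3, 283.1] [[ 0.68419305 -0.15928455  0.098     ]]
0.67 [207.0, 272.9, 226.3, 294.9] [[ 0.55989436 -0.28411377  0.098     ]]
0.66 [227.3, 293.2, 262.0, 358.3] [[ 0.6870237  -0.33991873  0.098     ]]
((-0.946349323254239, 0.22623695180606873), 0.6266189954898975)
```

```bash
python3 -c "
from plant import bot
print(bot.finish_job())"
```

```text
the job is handed in; nothing more can be done
None
```

I turned the cam disc clockwise until the driver torque rose from about 0.135 to 0.24 N m. I then put the screwdriver back upright in its own block with the flange on the top, and handed the job in; the hand-in returned no verdict.

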